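# Hang the missing front beam of a bottle rack

### The arm

A 7-joint arm with a two-finger parallel gripper is mounted at the origin on the work surface. World frame = base frame: x ahead of the robot, y to its left, z up, the work surface at z = 0. Lengths are in m, angles in rad, forces in N, time in s.
With the tool pointing down it reaches from about 0.35 to 0.9 m from the base axis. Payload 19.9 kg.
Tool frame: the origin (TCP) lies between the finger pads; the fingertips stand 22 mm ahead of it and the grasp point (between the pads) lies 3 mm ahead of it (r.nose_length is the z of the fingertips in the tool frame, in m); z points along the fingers, y is the line along which they close (so a half turn about z gives the same grasp; the last joint's range is limited). The gripper opens to 94 mm and grips with 3 to 60 N. Pads are 16 mm wide; open, the fingers measure 119 mm over their backs; the gripper's body (75 mm by 177 mm) begins 78 mm behind the grasp point.
Start: joints at [1.198, 0.417, -0.01, 1.614, 0.005, 1.111, -0.053], TCP at [0.204, -0.591, 0.227] pointing down, gripper open.
Joint ranges: [-2.81, 2.81], [-0.39, 2.02], [-1.27, 1.25], [0.06, 2.57], [-1.19, 4.33], [0.19, 2], [-2.82, 2.82]. Speed limits (rad/s): [1.89, 1.89, 2.39, 2.39, 3.01, 3.01, 3.01].

### API

Orientations are given as a 3x3 rotation matrix whose columns are the frame's x, y, z axes.
In Python, from bench import r, vision, models gives the robot as it stands.
- The arm moves only by the tool step_arm, never from a script. Its arguments are lists of equal length, an entry for each row: "translation": the shift along the tool's x, y, z in m, a list of three; "delta_rot": the turn, a rotation vector about the tool's x, y, z in degrees, a list of three. In form: {"translation": [[dx, dy, dz], ...], "delta_rot": [[ax, ay, az], ...]}. A call has exactly 5 rows; each row shifts and turns the commanded pose from where the row before left it, along the tool's axes as they then stand; what a row does not reach is not made up. A row lasts 1/8 s, in which the tool goes at most 62.5 mm and 10.7 degrees, less where a joint would pass 70% of its speed; a pose out of reach is approached as far as the arm can. A call with a gripper value outside its range is refused whole. "jaw" is the opening, from 0 (shut) to 1 (fully open), set as the call begins (left out, the last holds). The fingers move at their own pace and stop on an object; "squeeze" is the grip in N (left out, the last holds). Time passes only in rows, so rows that do not move let the fingers close, or fill a call up. It gives the time, the measured TCP pose, the force, the opening and the grip force at its end, in the units of the state.
- r.read_state(): the state, without advancing time (a new reading comes with each control period).
- vision.camera(name): name is "scene" or "top" or "wrist"; returns a dict with "color" (384x512x3 uint8, red, green, blue), "range_z" (384x512 float32, m along the optical axis (not along the pixel's ray), 0 where there is no reading), "mtx" (3x3 intrinsics, pixels), "extrinsics" (4x4, takes a point from camera to world coordinates); the wrist camera has in their place "tool_from_camera" (4x4, takes a point from camera to tool coordinates, whose origin is the TCP and whose axes are the flange's). Camera axes: x right, y down, z forward; pixel columns grow to the right and rows downward; lengths in m; the calibration is good to about 2 mm. The wrist camera is an equidistant fisheye: a pixel r from the principal point sees the ray r / f radians off the axis. A picture is of the moment at which its call begins: read the wrist's pose just before it.
- r.close_job(): hands the job in; it is judged then, once.
Trained networks look in the newest picture that a camera, given by its name, has taken for a name from the list of things; names that differ only in an ending like _2 or _b are one class to them, and where a whole thing is asked for, a point or a joint stands for the part that bears it (a point fixed in the world has none). Each returns a list of dicts, best first, with "p" (0 to 1); they miss things now and then, are a little off and sometimes report something else, mostly with a low value. They report only what shows in the picture. A call takes as long as a camera call.
- models.regions_of(label, camera): "region" (384x512 bool, what is visible of it) and "pixel" ([column, row] in pixels, amid what is visible of it).
The state is a dict: "t": time; "joint_pos": joint angles; "joint_velocities": joint speeds; "tau": joint torques, N m; "eef_pos": TCP position; "orientation": TCP orientation; "wrist_force": force on the tool from outside, world axes, zero at the start; "torque": the same for the moment, N m; "width": finger opening in m; "grip_force": force on a finger pad.
Only numpy, scipy, OpenCV 4.12 (cv2) and the standard library are available. Lean on these libraries where they do the work, as an engineer would, in place of code of your own. Each camera call takes 0.05 s, during which the arm holds its last target. There are 200 camera calls.

### The job

The bottle rack on the tasting bar is missing its front beam. Pick up the loose grey beam, hook the tabs at its two ends into the slots of the two front uprights, level with the back beam, and press it down, without forcing it, until it is fully home and both red spring catches have snapped out over its studs. Let go, and leave the bottles, glasses and the other things on the bar where they are.

Things in the scene. Friction and masses are not known exactly. Their poses are not given: they have to be found in the camera images.
- rack: bottle rack, fixed to the bar: dark wood plinth 205 x 300 x 20 mm (origin: centre of its underside; x from the front, open to the robot, to the back), two rear uprights with the fixed grey back beam, and a front frame: two dark green-grey channel uprights 36 mm wide, 232 mm high, 125 mm left (+y) and right of the middle, front faces at x -75 mm. Two half bottles lie on the plinth
- home (a point): nominal place of the beam's origin once fully home: at x -93, y 0, z 105 mm on the rack. The front frame is bolted to the plinth through elongated holes and stands on levelling screws: it, and so its slots and the true home, can be up to 8 mm to the left or right (rack y) and 3.5 mm above or below this nominal. Its x and direction are true
- slot (a point): nominal middle of the lower edge of the slot for the LEFT lower tab, on the front face. Slots go through a 5 mm face, are 12 mm wide, 38 mm high, 50 mm apart up each upright (lower edges at z 31, 81, 131, 181 mm); the right upright is alike. The beam's lower tabs belong in the 131 mm slots, the upper ones in the 181 mm slots, which is level with the back beam
- beam: loose steel beam, about 0.5 kg, standing on the bar: box 284 (y) x 26 (x) x 36 (z) mm, origin at the centre of its underside, tabs towards +x. At y +-125 a rear end plate 34 mm wide, 95 high (rear face x 18). Rubber saddles 10 mm high on top at y +-35 to 88; between them it is clear: grip it there across its 26 mm. A 6 mm round stud sticks out of each plate's outer edge at z 60
- tab (a point): root of the LEFT lower tab of the beam: at x 18, y 125, z 26 mm (underside of its shank). Each end plate has two tabs, 50 mm apart in height, 8 mm wide: an 8 mm high shank 8 mm long, then a lip 15 mm down behind it, tips at x 31 mm. A tab enters its slot with the beam 15 to 30 mm above its true home, goes in until the plate meets the face, then drops; the shank rests on the slot's lower edge
- catch_left (a joint): red spring wedge on the outer side of the left upright, 172 mm above the bar, in m: 0 = snapped out, grows as the beam's stud pushes it outwards (2 to 6 mm) during the last 14 mm of the way down; it jumps back to 0 over the stud 1 to 3 mm above fully home. Pushing past it takes 4 to 9 N at each end, more than the beam's own weight; then the slot edges stop it hard: more than 40 N would bend them
- catch_right (a joint): the same red spring wedge on the outer side of the right upright, in m: 0 = snapped out
- bottle_a: half bottle, 58 mm thick, 225 long, lying on the plinth's left half, neck to the front; origin under its middle
- bottle_b: half bottle like it, lying on the plinth's right half
- glass_a: wine glass, 165 mm high, 68 wide; origin under its foot
- glass_b: wine glass, 165 mm high, 68 wide; origin under its foot
- tasting_bottle: full bottle, 74 mm thick, 235 high, standing at the left of the bar; origin under it
- cork_bowl: terracotta bowl, 110 mm wide, 50 high; origin under it
- mallet: rubber mallet, 260 mm long, lying at the right of the bar; not needed

How it is judged:
On the way, in this order (a step that is already met when the one before it is completed fails the run):
1. the tabs of both ends are in their slots, the end plates up against the uprights' faces (x of beam in the frame of home between -0.003 and 0.003 m and y of beam in the frame of home between -0.011 and 0.011 m and angle between the y axis of beam and the y axis of rack, either way round below 0.03 rad and z of beam in the frame of home between 0.01 and 0.036 m), for 0.1 s.
2. the beam is fully home and both catches have snapped out over the studs (x of beam in the frame of home between -0.003 and 0.003 m and y of beam in the frame of home between -0.011 and 0.011 m and angle between the y axis of beam and the y axis of rack, either way round below 0.03 rad and z of beam in the frame of home between -0.0055 and 0.0055 m and angle between the z axis of beam and the z axis of rack, either way round below 0.04 rad and value of joint each of catch_left, catch_right below 0.0015 m), for 0.2 s.
At the end, for the whole second after the job is handed in: The beam hangs in the slots level with the back beam: within 5.5 mm of the nominal home height and 3 mm of the uprights' faces, straight within 0.03 rad, level within 0.04 rad, both catches snapped out (under 1.5 mm), at rest and let go (all of step 2 and linear speed of beam below 0.01 m/s and angular speed of beam below 0.1 rad/s); the robot touches nothing.
It fails at once if the beam is forced: more than 40 N between beam and rack (contact force between beam and rack above 40 N).
It fails at once if a bottle, a glass, the bowl or the mallet is moved by more than 25 mm or knocked over (distance of any of bottle_a, bottle_b, glass_a, glass_b, tasting_bottle, cork_bowl, mallet from where it was at the start of the episode above 0.025 m or angle between any of glass_a, glass_b, tasting_bottle, cork_bowl's own z axis and vertical above 0.35 rad).
It also fails if it takes over 54 s, if anything falls off the work surface, if the arm or the gripper's body presses on something with over 40 N, if the wrist force passes 120 N, or if a joint passes its speed limit or range.

## Working session

There is one attempt and no reset: what is moved stays moved. The work goes in short steps, Python scripts to look and compute and a tool call to move; the robot and the scene stay as the last step left them, time stands still between calls to the robot, and variables do not carry over. Pictures are saved under pics/ and viewed, at most 10 in all, crops included, and the job is handed in when it is done.

Besides the shell and the picture viewer there is one more tool, called after "Emit:" by a JSON object that holds its "api" and its "payload". step_arm: Moves the arm, as the interface text tells. Its arguments: {"type":"object","properties":{"translation":{"type":"array"},"delta_rot":{"type":"array"},"jaw":{"type":"number"},"squeeze":{"type":"number"}},"required":["translation","delta_rot"]}

```bash
ls; mkdir -p pics
cat > h.py <<'E'
import numpy as np, cv2
from bench import r, vision, models
def cloud(c):
    z=c["range_z"]; K=c["mtx"]; v,u=np.indices(z.shape)
    P=np.stack([(u-K[0,2])/K[0,0]*z,(v-K[1,2])/K[1,1]*z,z],-1)
    E=c["extrinsics"]; W=P@E[:3,:3].T+E[:3,3]; W[z<=0]=np.nan; return W
def save(n,c): cv2.imwrite(n,cv2.cvtColor(c,cv2.COLOR_RGB2BGR))
E
python3 - <<'E'
from h import *
s=r.read_state(); print(s['t'],s['eef_pos'],s['orientation'],s['wrist_force'],r.nose_length)
A=[]
for n in ("scene","top"):
    c=vision.camera(n); W=cloud(c); np.savez(n+".npz",W=W,col=c["color"],K=c["mtx"],E=c["extrinsics"]); A.append(c["color"])
    print(n,c["mtx"].round(1).tolist(),c["extrinsics"].round(3).tolist())
    for l in ("beam","rack","catch_left","glass_a","tasting_bottle","cork_bowl","mallet","bottle_a"):
        for d in models.regions_of(l,n)[:3]:
            p=W[d["region"]]; 
            print(l,round(d["p"],2),np.round(d["pixel"]),np.nanpercentile(p,[2,50,98],axis=0).round(3).tolist())
save("pics/a.png",cv2.resize(np.vstack(A),(800,1200))[:600]);save("pics/b.png",cv2.resize(A[1],(800,600)))
E
```

```text
pics
0.0 [ 0.20343341 -0.5906115   0.22686274] [[ 9.45473597e-01  3.25698385e-01 -4.88209937e-04]
 [ 3.25698730e-01 -9.45473014e-01  1.05654824e-03]
 [-1.17473266e-04 -1.15794782e-03 -9.99999323e-01]] [0.49978305 0.83663858 0.58210893] 0.022
scene [[394.5, 0.0, 260.3], [0.0, 394.5, 182.1], [0.0, 0.0, 1.0]] [[-0.174, 0.713, -0.679, 1.531], [0.985, 0.126, -0.12, 0.152], [-0.0, -0.689, -0.724, 1.13], [0.0, 0.0, 0.0, 1.0]]
beam 0.7 [322. 206.] [[0.52, 0.07, -0.001], [0.577, 0.213, 0.035], [0.625, 0.34, 0.093]]
rack 0.72 [209. 180.] [[0.421, -0.36, 0.003], [0.618, -0.204, 0.11], [0.666, -0.052, 0.221]]
catch_left 0.15 [241. 226.] [[0.675, -0.081, -0.001], [0.779, -0.049, 0.13], [0.803, -0.021, 0.169]]
glass_a 0.86 [240. 223.] [[0.715, -0.079, 0.0], [0.78, -0.048, 0.134], [0.803, -0.02, 0.169]]
glass_a 0.64 [270. 226.] [[0.745, 0.029, 0.0], [0.781, 0.059, 0.137], [0.802, 0.086, 0.169]]
cork_bowl 0.8 [404. 202.] [[0.476, 0.444, 0.004], [0.507, 0.499, 0.029], [0.578, 0.542, 0.053]]
mallet 0.84 [145. 160.] [[0.272, -0.564, 0.003], [0.452, -0.533, 0.024], [0.514, -0.485, 0.031]]
mallet 0.66 [4
[... 725 characters left out ...]
0.088, 0.175]]
glass_a 0.53 [274. 134.] [[0.742, -0.092, -0.005], [0.764, -0.053, 0.16], [0.8, -0.023, 0.175]]
tasting_bottle 0.6 [129. 216.] [[0.416, 0.501, 0.035], [0.448, 0.522, 0.158], [0.482, 0.557, 0.241]]
cork_bowl 0.93 [145. 198.] [[0.478, 0.441, -0.001], [0.53, 0.495, 0.023], [0.578, 0.538, 0.055]]
mallet 0.74 [393. 218.] [[0.268, -0.568, -0.001], [0.423, -0.541, 0.025], [0.514, -0.495, 0.038]]
bottle_a 0.96 [302. 187.] [[0.449, -0.175, 0.052], [0.553, -0.147, 0.071], [0.659, -0.12, 0.086]]
bottle_a 0.95 [328. 184.] [[0.448, -0.294, 0.016], [0.557, -0.266, 0.07], [0.662, -0.239, 0.141]]
bottle_a 0.15 [392. 216.] [[0.268, -0.566, 0.005], [0.415, -0.54, 0.025], [0.512, -0.491, 0.038]]
```

View pics/a.png

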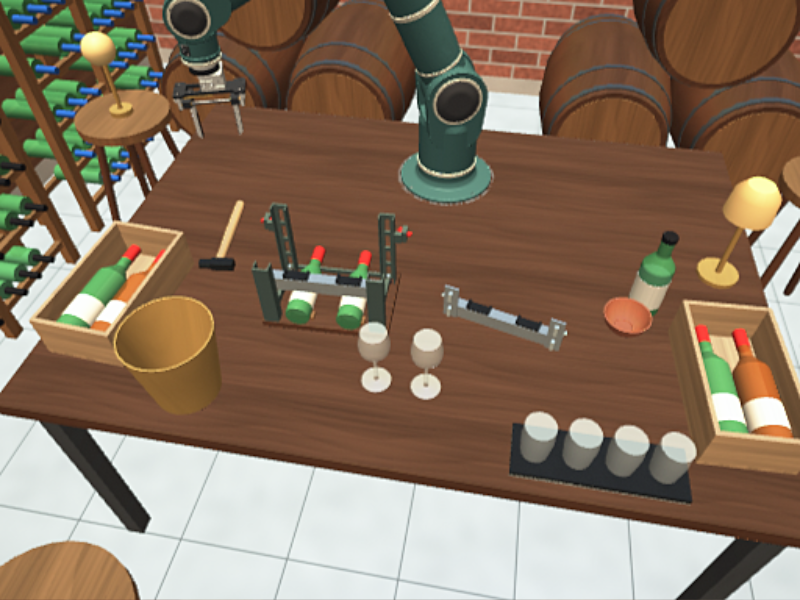

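View pics/b.png

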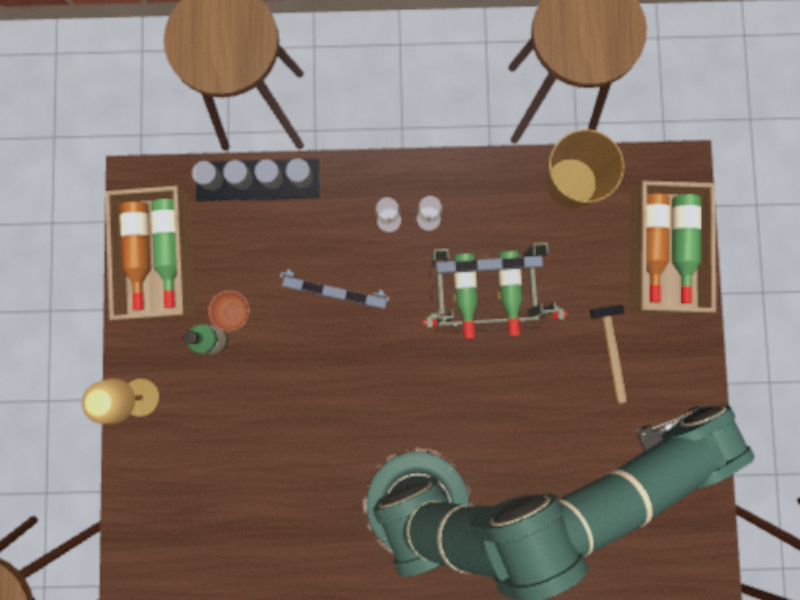

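The scene view shows the rack centred near (325,270), with the front uprights and red catches at (265,215) and (405,233). The loose beam lies from (450,300) to (560,335). In the top view the beam runs (287,282)–(385,300) and the rack front runs (430,320)–(563,313).

Run:
```python
from h import *
for n in ("top","scene"):
    W=np.load(n+".npz")["W"].reshape(-1,3); ok=~np.isnan(W[:,0]); W=W[ok]
    def box(lo,hi): return W[np.all((W>lo)&(W<hi),1)]
    print("==",n)
    b=box([.48,.02,.012],[.68,.4,.13])
    for zr in ((.012,.06),(.028,.054),(.06,.11)):
        q=b[(b[:,2]>zr[0])&(b[:,2]<zr[1])]
        rc=cv2.minAreaRect((q[:,:2]*1000).astype(np.float32)); print("beam",zr,len(q),np.round(rc[0],1),np.round(rc[1],1),round(rc[2],2), np.percentile(q[:,2],[5,50,95]).round(3))
        if zr[0]==.06:
            for s in (q[q[:,1]>.2],q[q[:,1]<.2]): print("  plate",len(s),s.mean(0).round(4),s.min(0).round(3),s.max(0).round(3))
    q=b[(b[:,2]>.028)&(b[:,2]<.054)]; l=cv2.fitLine(q[:,:2].astype(np.float32),cv2.DIST_HUBER,0,.01,.01).ravel(); print("line",l, np.degrees(np.arctan2(-l[0]*np.sign(l[1]),abs(l[1]))))
    # rack
    f=box([.40,-.40,.10],[.52,0,.26]); 
    for s in (f[f[:,1]>-.2],f[f[:,1]<-.2]): print("front upr",len(s),np.percentile(s,[2,50,98],axis=0).round(4).tolist())
    t=f[f[:,2]>np.percentile(f[:,2],60)]
    bb=box([.55,-.38,.1],[.72,-.03,.26]); print("back",len(bb),np.percentile(bb,[2,50,98],axis=0).round(4).tolist())
    l=cv2.fitLine(bb[(bb[:,2]<.16)][:,:2].astype(np.float32),cv2.DIST_HUBER,0,.01,.01).ravel(); print(l,np.degrees(np.arctan2(-l[0]*np.sign(l[1]),abs(l[1]))))
    p=box([.40,-.42,.010],[.72,0,.032]); rc=cv2.minAreaRect((p[:,:2]*1000).astype(np.float32)); print("plinth",len(p),rc)
    c=np.load(n+".npz")["col"].reshape(-1,3)[ok].astype(int)
    m=(c[:,0]>130)&(c[:,1]<80)&(c[:,2]<80)&(W[:,2]>.14)&(W[:,0]<.55)&(W[:,1]<0)&(W[:,0]>.35)
    for s in (W[m&(W[:,1]>-.2)],W[m&(W[:,1]<-.2)]): print("red",len(s), s.mean(0).round(4) if len(s) else 0)
```

```text
== top
beam (0.012, 0.06) 578 [579.7 209.7] [375.5 197.6] 89.91 [0.013 0.036 0.05 ]
beam (0.028, 0.054) 410 [577.4 205. ] [286.   40.1] 75.78 [0.031 0.039 0.05 ]
beam (0.06, 0.11) 52 [592.3 200.1] [294.6  21.3] 76.63 [0.065 0.09  0.104]
  plate 27 [0.6187 0.3237 0.086 ] [0.611 0.307 0.061] [0.632 0.346 0.104]
  plate 25 [0.5583 0.0784 0.0879] [0.549 0.059 0.065] [0.57  0.096 0.105]
line [0.24098036 0.97053    0.57123655 0.20351106] -13.944408
front upr 101 [[0.4659, -0.0976, 0.1267], [0.4828, -0.0601, 0.1873], [0.5012, -0.0325, 0.2371]]
front upr 140 [[0.4775, -0.3826, 0.1089], [0.494, -0.3463, 0.1833], [0.5118, -0.3128, 0.237]]
back 643 [[0.607, -0.3424, 0.1043], [0.6254, -0.2094, 0.1444], [0.6638, -0.0616, 0.197]]
[ 0.0438062  -0.99904007  0.6250371  -0.2049784 ] 2.5107133
plinth 1770 ((559.77099609375, -210.7629852294922), (417.7669372558594, 319.4639892578125), 89.71795654296875)
red 11 [ 0.4747 -0.0537  0.1825]
red 17 [ 0.4851 -0.3648  0.179 ]
== scene
beam (0.012, 0.06) 774 [577.9 209.1] [286.3  50.2] 75.74 [0.015 0.036 0.049]
beam (0.028, 0.054) 541 [577.1 207.9] [283.7  48.2] 76.43 [0.03  0.038 0.048]
beam (0.06, 0.11) 172 [588.3 204.8] [296.1  25.2] 76.02 [0.061 0.081 0.098]
  plate 91 [0.6184 0.3278 0.0798] [0.607 0.311 0.06 ] [0.63  0.35  0.099]
  plate 81 [0.5576 0.0844 0.0799] [0.541 0.063 0.06 ] [0.571 0.102 0.102]
line [0.24164012 0.97036594 0.58165026 0.22376697] -13.983362
front upr 333 [[0.4687, -0.0955, 0.1037], [0.4864, -0.071, 0.1781], [0.504, -0.033, 0.2332]]
front upr 344 [[0.4822, -0.3739, 0.1047], [0.4957, -0.3391, 0.1771], [0.5124, -0.3097, 0.2337]]
back 1264 [[0.6101, -0.3385, 0.1037], [0.6351, -0.2081, 0.141], [0.6661, -0.0567, 0.1909]]
[ 0.02968562 -0.9995593   0.63643384 -0.20343673] 1.7011106
plinth 1020 ((569.965576171875, -234.6619873046875), (228.25338745117188, 366.8626403808594), 1.6020773649215698)
red 13 [ 0.4745 -0.0367  0.1775]
red 4 [ 0.4879 -0.3763  0.1765]
```

```bash
cat >> h.py <<'E'
from scipy.spatial.transform import Rotation as Ro
def Rt(yaw):  # tool down, tool y at world angle yaw (deg)
    a=np.radians(yaw); y=np.array([np.cos(a),np.sin(a),0]); z=np.array([0,0,-1.]); return np.stack([np.cross(y,z),y,z],1)
def plan(wps,dec=4):  # (x,y,z,yaw,rows)
    s=r.read_state(); p=np.array(s['eef_pos']); R=np.array(s['orientation']); T=[];D=[]
    for x,y,z,yaw,n in wps:
        for k in range(n):
            f=1/(n-k); t=np.round(R.T@((np.array([x,y,z])-p)*f),dec)
            d=np.round(np.degrees(Ro.from_matrix(R.T@Rt(yaw)).as_rotvec())*f,2)
            p=p+R@t; R=R@Ro.from_rotvec(np.radians(d)).as_matrix(); T.append(t.tolist()); D.append(d.tolist())
    for i in range(0,len(T),5): print('{"translation":',T[i:i+5],', "delta_rot":',D[i:i+5],'}')
    print("end",p.round(4),np.degrees(np.arctan2(R[1,1],R[0,1])).round(2))
E
python3 -c "
from h import *
plan([(.22,-.53,.42,-60,5),(.37,-.21,.43,2.3,10)],3)"
```

```text
{"translation": [[0.007, -0.01, -0.039], [0.007, -0.01, -0.038], [0.008, -0.01, -0.039], [0.008, -0.01, -0.038], [0.009, -0.009, -0.039]] , "delta_rot": [[-0.0, 0.0, -2.2], [-0.0, 0.0, -2.2], [-0.0, 0.0, -2.2], [-0.0, 0.0, -2.2], [-0.0, 0.0, -2.19]] }
{"translation": [[0.029, -0.02, -0.001], [0.031, -0.017, -0.001], [0.033, -0.014, -0.001], [0.034, -0.01, -0.001], [0.035, -0.006, -0.001]] , "delta_rot": [[-0.0, -0.0, -6.23], [-0.0, -0.0, -6.23], [-0.0, -0.0, -6.23], [-0.0, -0.0, -6.23], [-0.0, -0.0, -6.23]] }
{"translation": [[0.035, -0.002, -0.001], [0.035, 0.002, -0.001], [0.035, 0.005, -0.001], [0.034, 0.009, -0.001], [0.033, 0.013, -0.001]] , "delta_rot": [[-0.0, -0.0, -6.23], [-0.0, -0.0, -6.23], [-0.0, -0.0, -6.23], [-0.0, -0.0, -6.23], [-0.0, -0.0, -6.23]] }
end [ 0.3702 -0.2104  0.4304] 2.3
```

Emit:
{"api": "step_arm", "payload": {"translation": [[0.007,-0.01,-0.039],[0.007,-0.01,-0.038],[0.008,-0.01,-0.039],[0.008,-0.01,-0.038],[0.009,-0.009,-0.039]], "delta_rot": [[0,0,-2.2],[0,0,-2.2],[0,0,-2.2],[0,0,-2.2],[0,0,-2.2]]}}

```text
t: 1.52
eef_pos: [0.2199, -0.5297, 0.4218]
orientation: [[0.865, 0.501, -0.0], [0.501, -0.865, -0.0], [-0.0, 0.0, -1.0]]
wrist_force: [-1.1, 0.5, -0.7]
width: 0.0941
grip_force: 0.0
```

Emit:
{"api": "step_arm", "payload": {"translation": [[0.029,-0.02,-0.001],[0.031,-0.017,-0.001],[0.033,-0.014,-0.001],[0.034,-0.01,-0.001],[0.035,-0.006,-0.001]], "delta_rot": [[0,0,-6.2],[0,0,-6.2],[0,0,-6.2],[0,0,-6.2],[0,0,-6.3]]}}

```text
t: 2.15
eef_pos: [0.2955, -0.3685, 0.4256]
orientation: [[0.48, 0.877, 0.0], [0.877, -0.48, -0.0], [-0.0, 0.0, -1.0]]
wrist_force: [0.7, -0.8, -0.0]
width: 0.0936
grip_force: 0.0
```

Emit:
{"api": "step_arm", "payload": {"translation": [[0.035,-0.002,-0.001],[0.035,0.002,-0.001],[0.035,0.005,-0.001],[0.034,0.009,-0.001],[0.033,0.013,-0.001]], "delta_rot": [[0,0,-6.2],[0,0,-6.2],[0,0,-6.2],[0,0,-6.2],[0,0,-6.3]]}}

```text
t: 2.78
eef_pos: [0.3712, -0.209, 0.4306]
orientation: [[-0.044, 0.999, 0.0], [0.999, 0.044, -0.0], [-0.0, 0.0, -1.0]]
wrist_force: [-0.1, 0.6, 0.2]
width: 0.094
grip_force: 0.0
```

```bash
cat >> h.py <<'E'
def wcloud():
    s=r.read_state(); c=vision.camera("wrist"); K=c["mtx"]; z=c["range_z"]; v,u=np.indices(z.shape)
    a=(u-K[0,2])/K[0,0]; b=(v-K[1,2])/K[1,1]; th=np.hypot(a,b); k=np.where(th>1e-9,np.tan(np.minimum(th,1.5))/np.maximum(th,1e-9),1)
    P=np.stack([a*k*z,b*k*z,z],-1); X=c["tool_from_camera"]; Tt=P@X[:3,:3].T+X[:3,3]
    W=Tt@np.array(s['orientation']).T+s['eef_pos']; W[z<=0]=np.nan; return W,c
E
python3 - <<'E'
from h import *
s=r.read_state(); print(s['t'],s['eef_pos'],s['joint_pos'])
W,c=wcloud(); np.savez("w1.npz",W=W,col=c["color"]); print(c["mtx"],c["tool_from_camera"])
save("pics/w1.png",cv2.resize(c["color"],(800,600)))
E
```

```text
2.775 [ 0.37119239 -0.20902581  0.4305916 ] [ 0.86665258 -0.07810371 -0.39278176  1.74443532 -0.02993243  1.46919034
  0.52165946]
[[297.31863964   0.         257.35004108]
 [  0.         297.31863964 189.02682363]
 [  0.           0.           1.        ]] [[ 1.02684473e-03 -9.73560359e-01 -2.28427612e-01  6.63728934e-02]
 [ 9.99999472e-01  9.88615718e-04  2.81783405e-04 -8.89083550e-04]
 [-4.85060250e-05 -2.28427780e-01  9.73560859e-01 -1.57035153e-01]
 [ 0.00000000e+00  0.00000000e+00  0.00000000e+00  1.00000000e+00]]
```

View pics/w1.png

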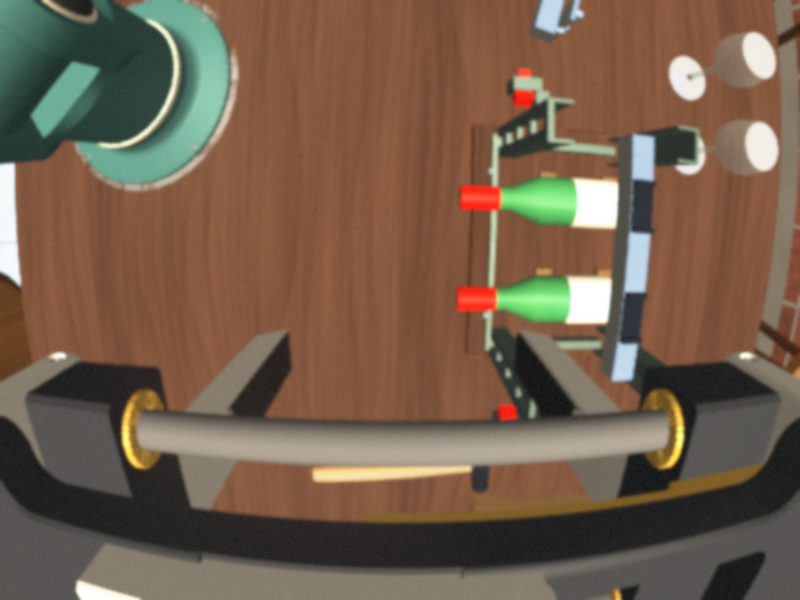

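The wrist view shows the rack with the left upright's slots at about (505–550,110–150), catches at (525,88) and (507,412), and the plinth front edge at column 475.

Run:
```python
from h import *
d=np.load("w1.npz"); W=d["W"]; col=d["col"]
V=W.reshape(-1,3)
# front faces
m=(V[:,0]>.45)&(V[:,0]<.52)&(V[:,2]>.03)&(V[:,2]<.25)&(V[:,1]<-.02)&(V[:,1]>-.4)
for a,b in ((-.14,-.03),(-.4,-.28)):
    q=V[m&(V[:,1]>a)&(V[:,1]<b)]; print(len(q)); 
    for z in np.arange(.03,.245,.02):
        w=q[(q[:,2]>=z)&(q[:,2]<z+.02)]
        if len(w)>3: print("  z%.2f n%d x %s y %s"%(z,len(w),np.percentile(w[:,0],[3,25,50,97]).round(4),np.percentile(w[:,1],[3,50,97]).round(4)))
# plinth: dark wood top at z~0.02
# back beam
q=V[(V[:,0]>.58)&(V[:,0]<.68)&(V[:,2]>.13)&(V[:,2]<.16)&(V[:,1]<-.05)&(V[:,1]>-.36)]
l=cv2.fitLine(q[:,:2].astype(np.float32),cv2.DIST_HUBER,0,.01,.01).ravel();print("back",len(q),l,np.degrees(np.arctan2(-l[0]*np.sign(l[1]),abs(l[1]))),np.percentile(q,[2,50,98],axis=0).round(4).tolist())
p=V[(V[:,2]>.014)&(V[:,2]<.026)&(V[:,0]>.42)&(V[:,0]<.7)&(V[:,1]<0)&(V[:,1]>-.4)]
print("plinth",len(p),np.percentile(p,[1,50,99],axis=0).round(4).tolist())
for y0 in np.arange(-.36,-.05,.04):
    w=p[(p[:,1]>y0)&(p[:,1]<y0+.02)]
    if len(w): print("  y%.2f xmin %.4f"%(y0+.01,np.percentile(w[:,0],1)))
c=col[50:300,285:400]; save("pics/c1.png",cv2.resize(col[70:120,290:390],(800,400),interpolation=cv2.INTER_CUBIC))
```

```text
1788
  z0.03 n173 x [0.4727 0.4752 0.4777 0.4969] y [-0.1315 -0.0953 -0.0646]
  z0.05 n229 x [0.4542 0.4784 0.4947 0.5187] y [-0.1396 -0.1342 -0.0683]
  z0.07 n79 x [0.4774 0.4785 0.4791 0.5184] y [-0.139  -0.0824 -0.0645]
  z0.09 n51 x [0.4775 0.4779 0.4788 0.4986] y [-0.0975 -0.0876 -0.0625]
  z0.11 n92 x [0.4778 0.4785 0.4789 0.4953] y [-0.0976 -0.0823 -0.0632]
  z0.13 n74 x [0.4776 0.4782 0.4788 0.4936] y [-0.0973 -0.0809 -0.0625]
  z0.15 n115 x [0.4596 0.4776 0.4787 0.4983] y [-0.0974 -0.0735 -0.0385]
  z0.17 n513 x [0.4603 0.4688 0.4777 0.4909] y [-0.0963 -0.0502 -0.035 ]
  z0.19 n112 x [0.4776 0.4785 0.4793 0.499 ] y [-0.0973 -0.0866 -0.0629]
  z0.21 n184 x [0.4776 0.4785 0.479  0.4987] y [-0.0973 -0.0818 -0.0624]
  z0.23 n166 x [0.4782 0.4802 0.4822 0.4987] y [-0.0967 -0.0772 -0.0613]
1013
  z0.03 n150 x [0.4804 0.4833 0.4863 0.5046] y [-0.3414 -0.3112 -0.2886]
  z0.05 n97 x [0.4871 0.4883 0.4942 0.5177] y [-0.345  -0.3108 -0.2806]
  z0.07 n77 x [0.4873 0.488  0.4894 0.506 ] y [-0.3446 -0.3153 -0.3104]
  z0.09 n76 x [0.4866 0.4876 0.4885 0.5021] y [-0.3454 -0.3144 -0.3107]
  
[... 191 characters left out ...]
.3686 -0.3418 -0.311 ]
  z0.17 n194 x [0.4747 0.4818 0.487  0.4932] y [-0.3589 -0.3499 -0.3154]
  z0.19 n74 x [0.4866 0.4872 0.4881 0.5072] y [-0.345  -0.3359 -0.3141]
  z0.21 n65 x [0.4864 0.4871 0.4874 0.4886] y [-0.3396 -0.3265 -0.3139]
  z0.23 n36 x [0.4867 0.4883 0.4896 0.4925] y [-0.3307 -0.3228 -0.3165]
back 2903 [ 0.01939493 -0.9998119   0.6179423  -0.18475948] 1.111317 [[0.6031, -0.337, 0.131], [0.6181, -0.1896, 0.1414], [0.6511, -0.0615, 0.1552]]
plinth 6421 [[0.454, -0.3467, 0.0171], [0.5327, -0.1966, 0.0198], [0.6463, -0.0543, 0.0242]]
  y-0.35 xmin 0.4597
  y-0.31 xmin 0.4610
  y-0.27 xmin 0.4589
  y-0.23 xmin 0.4569
  y-0.19 xmin 0.4558
  y-0.11 xmin 0.4517
  y-0.07 xmin 0.4510
```

View pics/c1.png

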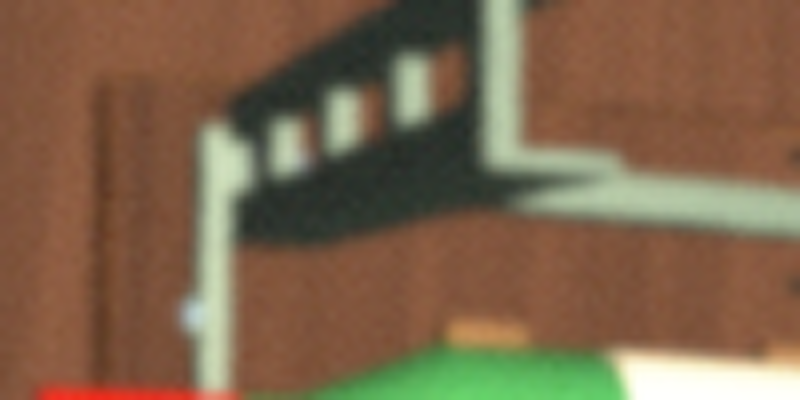

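The crop shows the left upright's slots lined up from (290,145) to (415,90), with the face clean. Both faces give a rack yaw of 2.1° and a home estimate of (0.465,-0.205). The 249 mm upright spacing matches the given 250 mm. Next I go to the beam.

```bash
python3 -c "
from h import *
plan([(.568,.205,.25,-14,10)],3)"
```

```text
{"translation": [[0.04, 0.022, 0.018], [0.041, 0.02, 0.018], [0.041, 0.019, 0.018], [0.042, 0.018, 0.018], [0.042, 0.017, 0.018]] , "delta_rot": [[0.0, -0.0, 1.71], [0.01, -0.0, 1.71], [0.0, -0.0, 1.71], [0.01, -0.0, 1.71], [0.0, -0.0, 1.71]] }
{"translation": [[0.043, 0.016, 0.018], [0.043, 0.014, 0.018], [0.043, 0.013, 0.018], [0.044, 0.012, 0.019], [0.044, 0.01, 0.018]] , "delta_rot": [[0.01, -0.0, 1.71], [0.0, -0.0, 1.71], [0.01, -0.0, 1.71], [0.0, -0.0, 1.71], [0.01, -0.0, 1.72]] }
end [0.568  0.2051 0.25  ] -14.0
```

Emit:
{"api": "step_arm", "payload": {"translation": [[0.04,0.022,0.018],[0.041,0.02,0.018],[0.041,0.019,0.018],[0.042,0.018,0.018],[0.042,0.017,0.018]], "delta_rot": [[0,0,1.7],[0,0,1.7],[0,0,1.7],[0,0,1.7],[0,0,1.8]]}}

```text
t: 3.45
eef_pos: [0.4714, -0.0047, 0.3401]
orientation: [[0.112, 0.994, 0.001], [0.994, -0.112, -0.0], [0.0, 0.001, -1.0]]
wrist_force: [0.2, -1.2, -0.1]
width: 0.0939
grip_force: 0.0
```

Emit:
{"api": "step_arm", "payload": {"translation": [[0.043,0.016,0.018],[0.043,0.014,0.018],[0.043,0.013,0.018],[0.044,0.012,0.019],[0.044,0.01,0.018]], "delta_rot": [[0,0,1.7],[0,0,1.7],[0,0,1.7],[0,0,1.7],[0,0,1.8]]}}

```text
t: 4.08
eef_pos: [0.5725, 0.1982, 0.2486]
orientation: [[0.259, 0.966, -0.0], [0.966, -0.259, 0.0], [0.0, -0.0, -1.0]]
wrist_force: [0.1, -0.5, 1.3]
width: 0.0939
grip_force: 0.0
```

Run:
```python
from h import *
s=r.read_state(); print(s['t'],s['eef_pos'])
W,c=wcloud(); np.savez("w2.npz",W=W,col=c["color"]); V=W.reshape(-1,3)
a=np.radians(-14); B=np.array([[np.cos(a),-np.sin(a)],[np.sin(a),np.cos(a)]])  # cols beam x,y
o=np.array([.571,.206]); L=(V[:,:2]-o)@B; z=V[:,2]
near=(abs(L[:,0])<.06)&(abs(L[:,1])<.17)&(z>.005)&(z<.12)
for y0 in np.arange(-.16,.16,.02):
    m=near&(L[:,1]>y0)&(L[:,1]<y0+.02)
    if m.sum()<5: continue
    t=m&(z>.030)&(z<.055)
    print("y%.2f n%d top x %s z %s"%(y0+.01,t.sum(),np.percentile(L[t,0],[2,50,98]).round(4) if t.any() else 0,np.percentile(z[m],[50,98]).round(3)))
m=near&(z>.06); 
for sgn in (1,-1):
    q=m&(L[:,1]*sgn>0); print("plate",q.sum(),np.percentile(np.c_[L,z][q],[2,50,98],axis=0).round(4).tolist() if q.any() else 0)
save("pics/w2.png",cv2.resize(c["color"],(800,600)))
```

```text
4.075 [0.5724908  0.19819429 0.24862897]
y-0.13 n266 top x [-0.0155 -0.0017  0.0234] z [0.036 0.038]
y-0.11 n296 top x [-0.0162 -0.0012  0.0206] z [0.036 0.095]
y-0.09 n216 top x [-0.0157 -0.0035  0.0084] z [0.036 0.047]
y-0.07 n320 top x [-0.0162 -0.0032  0.0087] z [0.04  0.046]
y-0.05 n289 top x [-0.0157 -0.0038  0.009 ] z [0.04  0.041]
y-0.03 n331 top x [-0.0163 -0.0035  0.0092] z [0.038 0.047]
y-0.01 n323 top x [-0.0159 -0.0034  0.0089] z [0.036 0.038]
y0.01 n329 top x [-0.0165 -0.004   0.0085] z [0.036 0.037]
y0.03 n315 top x [-0.0162 -0.0037  0.0088] z [0.036 0.047]
y0.05 n366 top x [-0.0167 -0.0034  0.0091] z [0.04  0.047]
y0.07 n346 top x [-0.0165 -0.004   0.0092] z [0.04  0.041]
y0.09 n341 top x [-0.0161 -0.0038  0.0084] z [0.039 0.047]
y0.11 n337 top x [-0.0158 -0.0024  0.0103] z [0.036 0.096]
y0.13 n385 top x [-0.0167 -0.002   0.0228] z [0.036 0.096]
y0.15 n87 top x [-0.0165 -0.0042  0.0093] z [0.037 0.096]
plate 290 [[0.0034, 0.1109, 0.0616], [0.0124, 0.1273, 0.0913], [0.0253, 0.1497, 0.0963]]
plate 118 [[0.0098, -0.121, 0.0631], [0.0134, -0.1069, 0.0782], [0.0269, -0.1043, 0.0955]]
```

View pics/w2.png

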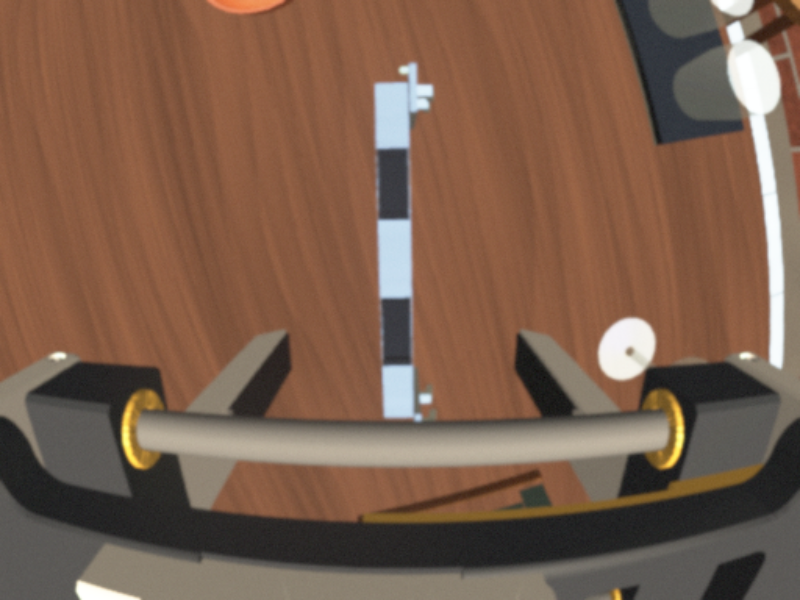

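The beam is at column ~395, with the saddles dark at rows 150–220 and 300–365 and tabs to the right (+x). Now I'll locate its centre along its length.

```bash
cat >> h.py <<'E'
def beamfit(W,col,o,yaw,ztop,sl=.008):
    V=W.reshape(-1,3); c=col.reshape(-1,3).astype(int).sum(1); a=np.radians(yaw)
    B=np.array([[np.cos(a),-np.sin(a)],[np.sin(a),np.cos(a)]]); L=(V[:,:2]-o)@B
    t=(abs(V[:,2]-ztop)<.02)&(abs(L[:,0])<.01)&(abs(L[:,1])<.16)
    for lo,hi in ((-.16,0),(0,.16)):
        q=t&(L[:,1]>lo)&(L[:,1]<hi)&(c<200); k=t&(L[:,1]>lo)&(L[:,1]<hi)&(c>=300)
        print("dark",q.sum(),np.percentile(L[q,1],[1,99]).round(4) if q.sum()>5 else 0,"z",np.median(V[q,2]).round(4) if q.sum() else 0, "bright y",np.percentile(L[k,1],[.5,99.5]).round(4) if k.sum()>5 else 0,"z",np.median(V[k,2]).round(4))
    xs=[];ys=[]
    for y0 in np.arange(-.14,.14,.01):
        k=(abs(V[:,2]-ztop)<.02)&(abs(L[:,0])<.025)&(L[:,1]>y0)&(L[:,1]<y0+.01)
        if k.sum()>30 and abs(y0+.005)<.1: xs.append(np.percentile(L[k,0],[2,98]).mean()); ys.append(y0+.005)
    p=np.polyfit(ys,xs,1); print("beam axis x at 0: %.4f, yaw %.2f, n %d"%(p[1],yaw-np.degrees(p[0]),len(xs)))
E
python3 - <<'E'
from h import *
d=np.load("w2.npz"); beamfit(d["W"],d["col"],np.array([.571,.206]),-14,.038)
plan([(.568,.206,.10,-14.1,3)],3); print(r.read_state()["eef_pos"])
E
```

```text
dark 485 [-0.0813 -0.0296] z 0.0401 bright y [-0.1384 -0.0005] z 0.0359
dark 529 [0.0377 0.0875] z 0.04 bright y [0.0006 0.1445] z 0.0359
beam axis x at 0: -0.0036, yaw -13.87, n 20
{"translation": [[0.0, -0.001, 0.049], [0.001, -0.002, 0.049], [0.001, -0.001, 0.048]] , "delta_rot": [[-0.06, -0.03, -0.26], [-0.07, -0.03, -0.26], [-0.06, -0.02, -0.26]] }
end [0.5685 0.2063 0.1001] -14.1
[0.57217769 0.20317295 0.24613337]
```

Run:
```python
from h import *
plan([(.5683,.2102,.10,-13.9,3),(.5683,.2102,.030,-13.9,2)],4)
```

```text
{"translation": [[0.0019, -0.0017, 0.0487], [0.0019, -0.0017, 0.0487], [0.0019, -0.0018, 0.0488], [-0.0, 0.0, 0.035], [-0.0, 0.0, 0.035]] , "delta_rot": [[-0.06, -0.03, -0.33], [-0.07, -0.03, -0.33], [-0.06, -0.02, -0.32], [-0.0, -0.0, -0.0], [-0.0, -0.0, -0.0]] }
end [0.5683 0.2102 0.03  ] -13.9
```

Emit:
{"api": "step_arm", "payload": {"translation": [[0.0015,-0.0015,0.05],[0.0015,-0.0015,0.05],[0.0015,-0.0015,0.05],[0,0,0],[0,0,0]], "delta_rot": [[0,0,0],[0,0,0],[0,0,0],[0,0,0],[0,0,0]]}}

```text
t: 4.75
eef_pos: [0.5695, 0.2028, 0.1013]
orientation: [[0.258, 0.966, 0.001], [0.966, -0.258, 0.001], [0.001, 0.001, -1.0]]
wrist_force: [0.6, 0.5, 0.1]
width: 0.0941
grip_force: 0.0
```

Run:
```python
from h import *
s=r.read_state(); print(s['eef_pos'],np.abs(s['joint_velocities']).max())
plan([(.5683,.2102,.030,-13.9,3)],4)
```

```text
[0.56949679 0.20275314 0.10134054] 0.019594053973544745
{"translation": [[0.0023, -0.0011, 0.0238], [0.0023, -0.001, 0.0238], [0.0022, -0.001, 0.0237]] , "delta_rot": [[0.02, -0.02, -0.35], [0.02, -0.02, -0.36], [0.03, -0.03, -0.35]] }
end [0.5683 0.2102 0.03  ] -13.9
```

Emit:
{"api": "step_arm", "payload": {"translation": [[0.0023,-0.001,0.024],[0.0023,-0.001,0.024],[0.0022,-0.001,0.0235],[0,0,0],[0,0,0]], "delta_rot": [[0,0,-0.35],[0,0,-0.35],[0,0,-0.35],[0,0,0],[0,0,0]]}}

```text
t: 5.38
eef_pos: [0.5682, 0.2097, 0.0291]
orientation: [[0.241, 0.971, 0.001], [0.971, -0.241, 0.001], [0.001, 0.001, -1.0]]
wrist_force: [0.8, 0.3, 0.3]
width: 0.0944
grip_force: 0.0
```

Emit:
{"api": "step_arm", "payload": {"translation": [[0,0,0],[0,0,0],[0,0,0],[0,0,0],[0,0,0]], "delta_rot": [[0,0,0],[0,0,0],[0,0,0],[0,0,0],[0,0,0]], "jaw": 0.1, "squeeze": 55}}

```text
t: 6.0
eef_pos: [0.5675, 0.2094, 0.0279]
orientation: [[0.241, 0.971, -0.0], [0.971, -0.241, 0.0], [0.0, -0.0, -1.0]]
wrist_force: [-0.6, -0.7, -1.1]
width: 0.0475
grip_force: 0.0
```

Emit:
{"api": "step_arm", "payload": {"translation": [[0,0,0],[0,0,0],[0,0,0],[0,0,0],[0,0,0]], "delta_rot": [[0,0,0],[0,0,0],[0,0,0],[0,0,0],[0,0,0]], "jaw": 0.1}}

```text
t: 6.62
eef_pos: [0.5677, 0.2094, 0.0279]
orientation: [[0.241, 0.971, 0.0], [0.971, -0.241, 0.0], [0.0, 0.0, -1.0]]
wrist_force: [1.5, -0.7, -1.5]
width: 0.0257
grip_force: 55.0
```

Emit:
{"api": "step_arm", "payload": {"translation": [[0,0,-0.01],[0,0,-0.02],[0,0,-0.03],[0,0,-0.04],[0,0,-0.05]], "delta_rot": [[0,0,0],[0,0,0],[0,0,0],[0,0,0],[0,0,0]]}}

```text
t: 7.25
eef_pos: [0.5669, 0.2093, 0.1801]
orientation: [[0.24, 0.971, -0.001], [0.971, -0.24, -0.0], [-0.0, -0.001, -1.0]]
wrist_force: [1.9, 0.3, -3.5]
width: 0.0257
grip_force: 55.0
```

Run:
```python
from h import *
s=r.read_state(); print(s['t'],s['eef_pos'],s['wrist_force'])
plan([(.45,.1,.30,-6,5),(.405,-.205,.32,2.1,8),(.405,-.205,.22,2.1,2)],3)
```

```text
7.25 [0.56693264 0.20932171 0.18006128] [ 1.87328486  0.34814337 -3.46657241]
{"translation": [[-0.027, -0.017, -0.024], [-0.026, -0.018, -0.024], [-0.026, -0.019, -0.024], [-0.025, -0.02, -0.024], [-0.025, -0.02, -0.024]] , "delta_rot": [[-0.01, 0.0, -1.58], [-0.01, 0.0, -1.58], [-0.01, 0.0, -1.58], [-0.01, 0.01, -1.59], [-0.0, 0.0, -1.58]] }
{"translation": [[-0.039, -0.002, -0.002], [-0.038, -0.002, -0.003], [-0.038, -0.003, -0.002], [-0.038, -0.004, -0.003], [-0.039, -0.004, -0.002]] , "delta_rot": [[-0.0, 0.0, -1.01], [-0.0, 0.0, -1.01], [-0.0, 0.0, -1.01], [-0.0, 0.0, -1.01], [-0.0, 0.0, -1.02]] }
{"translation": [[-0.038, -0.005, -0.003], [-0.038, -0.006, -0.002], [-0.038, -0.006, -0.003], [-0.0, -0.0, 0.05], [-0.0, -0.0, 0.05]] , "delta_rot": [[-0.0, 0.0, -1.01], [-0.0, 0.0, -1.02], [-0.0, 0.0, -1.01], [-0.0, 0.0, -0.0], [-0.0, 0.0, -0.0]] }
end [ 0.4053 -0.2045  0.2201] 2.1
```

Emit:
{"api": "step_arm", "payload": {"translation": [[-0.027,-0.017,-0.024],[-0.026,-0.018,-0.024],[-0.026,-0.019,-0.024],[-0.025,-0.02,-0.024],[-0.025,-0.02,-0.024]], "delta_rot": [[0,0,-1.6],[0,0,-1.6],[0,0,-1.6],[0,0,-1.6],[0,0,-1.5]]}}

```text
t: 7.88
eef_pos: [0.4497, 0.0999, 0.2994]
orientation: [[0.103, 0.995, 0.0], [0.995, -0.103, -0.001], [-0.0, 0.0, -1.0]]
wrist_force: [1.9, -1.0, -3.8]
width: 0.0252
grip_force: 55.0
```

Emit:
{"api": "step_arm", "payload": {"translation": [[-0.039,-0.002,-0.002],[-0.038,-0.002,-0.003],[-0.038,-0.003,-0.002],[-0.038,-0.004,-0.003],[-0.039,-0.004,-0.002]], "delta_rot": [[0,0,-1],[0,0,-1],[0,0,-1],[0,0,-1],[0,0,-1]]}}

```text
t: 8.5
eef_pos: [0.422, -0.0909, 0.3111]
orientation: [[0.016, 1.0, 0.001], [1.0, -0.016, -0.001], [-0.001, 0.001, -1.0]]
wrist_force: [-0.1, -0.7, -4.6]
width: 0.0257
grip_force: 55.0
```

Emit:
{"api": "step_arm", "payload": {"translation": [[-0.038,-0.005,-0.003],[-0.038,-0.006,-0.002],[-0.038,-0.006,-0.003],[0,0,0.05],[0,0,0.05]], "delta_rot": [[0,0,-1],[0,0,-1],[0,0,-1],[0,0,0],[0,0,0]]}}

```text
t: 9.12
eef_pos: [0.4055, -0.2044, 0.218]
orientation: [[-0.034, 0.999, 0.002], [0.999, 0.034, -0.001], [-0.001, 0.002, -1.0]]
wrist_force: [-0.1, 0.2, -4.2]
width: 0.0256
grip_force: 55.0
```

Run:
```python
from h import *
s=r.read_state(); print(s['t'],s['eef_pos'],np.abs(s['joint_velocities']).max(),s['wrist_force'])
plan([(.425,-.205,.158,2.1,5)],4)
```

```text
9.125 [ 0.40549756 -0.20436691  0.21799394] 0.903078199672976 [-0.06978254  0.24599178 -4.24042297]
{"translation": [[-0.0002, 0.0039, 0.012], [-0.0003, 0.0039, 0.012], [-0.0003, 0.0039, 0.012], [-0.0002, 0.0039, 0.012], [-0.0003, 0.0038, 0.012]] , "delta_rot": [[0.02, 0.01, -0.03], [0.02, 0.01, -0.03], [0.02, 0.02, -0.03], [0.02, 0.01, -0.03], [0.01, 0.02, -0.03]] }
end [ 0.425 -0.205  0.158] 2.1
```

Emit:
{"api": "step_arm", "payload": {"translation": [[0,0.005,0.015],[0,0.005,0.015],[0,0.005,0.015],[0,0.0045,0.015],[0,0,0]], "delta_rot": [[0,0,0],[0,0,0],[0,0,0],[0,0,0],[0,0,0]]}}

```text
t: 9.75
eef_pos: [0.425, -0.2034, 0.1571]
orientation: [[-0.035, 0.999, -0.001], [0.999, 0.035, 0.001], [0.001, -0.001, -1.0]]
wrist_force: [-0.2, -0.2, -4.3]
width: 0.026
grip_force: 55.0
```

Run:
```python
from h import *
s=r.read_state(); print(s['t'],s['eef_pos'],np.abs(s['joint_velocities']).max(),s['wrist_force'])
W,c=wcloud(); np.savez("w3.npz",W=W,col=c["color"]); 
save("pics/w3.png",cv2.resize(c["color"],(800,600)))
V=W.reshape(-1,3); a=np.radians(2.1); B=np.array([[np.cos(a),-np.sin(a)],[np.sin(a),np.cos(a)]])
beamfit(W,c["color"],np.array(s['eef_pos'][:2]),2.1,s['eef_pos'][2]+.010)
# upright edges in rack frame about home
L=(V[:,:2]-[.4647,-.2051])@B; z=V[:,2]
for sg in (1,-1):
  for lo in np.arange(.04,.24,.02):
    m=(abs(L[:,0]-.018)<.004)&(L[:,1]*sg>.09)&(L[:,1]*sg<.16)&(z>lo)&(z<lo+.02)
    if m.sum()>10: print(sg,"z%.2f n%d x %.4f y %s"%(lo,m.sum(),np.median(L[m,0]),np.percentile(L[m,1],[2,50,98]).round(4)))
```

```text
9.75 [ 0.42500205 -0.20342439  0.15712023] 0.025013673067943713 [-0.24151855 -0.22831336 -4.31953026]
dark 926 [-0.0547 -0.0306] z 0.1696 bright y [-0.0151 -0.0001] z 0.165
dark 4534 [0.0347 0.0869] z 0.1693 bright y [0.0004 0.1303] z 0.1651
beam axis x at 0: -0.0008, yaw 2.02, n 15
1 z0.04 n154 x 0.0185 y [0.1069 0.125  0.1425]
1 z0.06 n241 x 0.0185 y [0.1069 0.1244 0.1422]
1 z0.08 n268 x 0.0186 y [0.107  0.1271 0.1419]
1 z0.10 n310 x 0.0185 y [0.1069 0.1203 0.1426]
1 z0.12 n536 x 0.0186 y [0.1071 0.1252 0.1423]
1 z0.14 n534 x 0.0185 y [0.1069 0.1187 0.1424]
1 z0.16 n745 x 0.0185 y [0.107  0.1197 0.1375]
1 z0.18 n667 x 0.0186 y [0.1068 0.1133 0.1311]
1 z0.20 n781 x 0.0185 y [0.1067 0.1117 0.1187]
1 z0.22 n618 x 0.0187 y [0.1067 0.1103 0.1159]
```

View pics/w3.png

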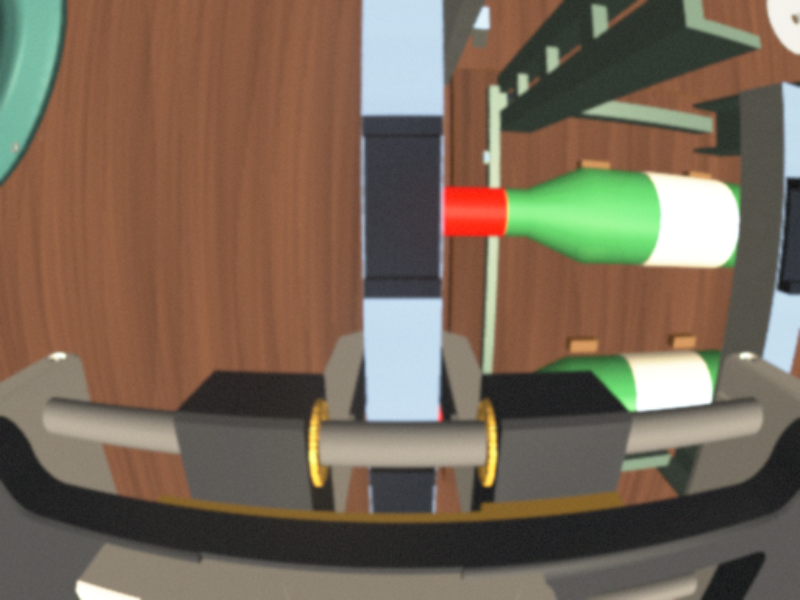

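The wrist view shows the beam level in the hand at columns 360–445. The left tab is near (480,25), and the left upright's slots are at (520,90), (553,60) and (600,20). Now checking tab against slot.

Run:
```python
from h import *
d=np.load("w3.npz"); V=d["W"].reshape(-1,3); a=np.radians(2.1); B=np.array([[np.cos(a),-np.sin(a)],[np.sin(a),np.cos(a)]])
L=(V[:,:2]-[.4647,-.2051])@B; z=V[:,2]; X,Y=L[:,0],L[:,1]
m=(abs(X-.0185)<.003)&(Y>.1)&(Y<.145)&(z>.2); print("top z",np.percentile(z[m],[50,98,99.8]).round(4))
m=(X>.0165)&(X<.03)&(Y>.106)&(Y<.144)&(z>.215); print("top",np.percentile(z[m],99))
# slot ledges: points inside face thickness
m=(X>.0200)&(X<.0228)&(Y>.116)&(Y<.134)
h,e=np.histogram(z[m],np.arange(.02,.25,.004)); print([(round(b,3),int(k)) for k,b in zip(h,e) if k>2])
for n in (31,81,131,181):
    q=m&(abs(z-n/1000)<.008)
    if q.sum()>3: print(n,q.sum(),np.median(z[q]).round(4),np.percentile(Y[q],[3,97]).round(4))
# tabs / plate
m=(X>-.04+.0145)&(X<-.004)&(Y>.10)&(Y<.16)&(z>.13)&(z<.24)
h,e=np.histogram(X[m],np.arange(-.026,0,.002)); print([(round(b,3),int(k)) for k,b in zip(h,e)])
for lo,hi in ((-.0255,-.0205),(-.0215,-.014),(-.014,-.004)):
    q=m&(X>lo)&(X<hi); 
    if q.sum()>3: print(lo,q.sum(),"Y",np.percentile(Y[q],[2,10,50,90,98]).round(4),"z",np.percentile(z[q],[2,50,98]).round(4))
```

```text
top z [0.2177 0.2319 0.2327]
top 0.2325311306292944
[(np.float64(0.028), 30), (np.float64(0.032), 3), (np.float64(0.044), 5), (np.float64(0.076), 25), (np.float64(0.08), 19), (np.float64(0.084), 5), (np.float64(0.088), 3), (np.float64(0.092), 4), (np.float64(0.096), 4), (np.float64(0.1), 3), (np.float64(0.104), 5), (np.float64(0.108), 3), (np.float64(0.128), 57), (np.float64(0.132), 8), (np.float64(0.136), 10), (np.float64(0.14), 9), (np.float64(0.144), 4), (np.float64(0.148), 15), (np.float64(0.152), 11), (np.float64(0.156), 9), (np.float64(0.16), 5), (np.float64(0.176), 37), (np.float64(0.18), 66), (np.float64(0.184), 8)]
31 33 0.0302 [0.122  0.1313]
81 49 0.08 [0.122  0.1315]
131 71 0.1305 [0.1218 0.1315]
181 111 0.1803 [0.1215 0.1314]
[(np.float64(-0.026), 180), (np.float64(-0.024), 199), (np.float64(-0.022), 0), (np.float64(-0.02), 0), (np.float64(-0.018), 9), (np.float64(-0.016), 68), (np.float64(-0.014), 88), (np.float64(-0.012), 40), (np.float64(-0.01), 1), (np.float64(-0.008), 0), (np.float64(-0.006), 0), (np.float64(-0.004), 0)]
-0.0255 379 Y [0.1113 0.1116 0.1119 0.1122 0.1124] z [0.1371 0.1919 0.2163]
-0.0215 77 Y [0.1245 0.1247 0.1253 0.1283 0.1299] z [0.1451 0.1611 0.164 ]
-0.014 129 Y [0.1245 0.1247 0.1252 0.131  0.1325] z [0.1418 0.1596 0.1643]
```

Emit:
{"api": "step_arm", "payload": {"translation": [[-0.0018,0.004,0.0012],[-0.0019,0.005,0.0013],[0,0.005,0],[0,0,0],[0,0,0]], "delta_rot": [[0,0,0],[0,0,-0.1],[0,0,0],[0,0,0],[0,0,0]]}}

```text
t: 10.42
eef_pos: [0.4391, -0.2069, 0.1554]
orientation: [[-0.036, 0.999, -0.0], [0.999, 0.036, 0.0], [0.0, -0.0, -1.0]]
wrist_force: [0.4, -0.6, -3.6]
width: 0.0256
grip_force: 55.0
```

```bash
cat > chk.py <<'E'
from h import *
s=r.read_state(); p=np.array(s['eef_pos']); W,c=wcloud(); V=W.reshape(-1,3); a=np.radians(2.1); B=np.array([[np.cos(a),-np.sin(a)],[np.sin(a),np.cos(a)]])
L=(V[:,:2]-[.4647,-.2051])@B; z=V[:,2]; X,Y=L[:,0],L[:,1]; t=(p[:2]-[.4647,-.2051])@B
print("t",s['t'],"tcp rack",t.round(4),p[2].round(4),"F",(np.array(s['wrist_force'])).round(1),"yaw",np.degrees(np.arctan2(s['orientation'][1][1],s['orientation'][0][1])).round(2))
m=(abs(X-.0185)<.003)&(Y>.095)&(Y<.15)&(z>.05)&(z<.12); print("upright",m.sum(),np.percentile(X[m],50).round(4),np.percentile(Y[m],[2,98]).round(4))
xb=t[0]-.0008
m=(X>xb+.0145)&(X<xb+.0195)&(Y>.09)&(Y<.15)&(z>p[2]+.012)&(z<p[2]+.066); print("plate",m.sum(),np.percentile(X[m],[50,95]).round(4) if m.any() else 0,np.percentile(Y[m],[2,50]).round(4) if m.any() else 0, "top z",np.percentile(z[m],99.5).round(4) if m.any() else 0)
m=(X>xb+.021)&(X<xb+.034)&(Y>.11)&(Y<.145)&(z>p[2]-.028)&(z<p[2]+.01); print("tab",m.sum(),np.percentile(Y[m],[2,50,98]).round(4) if m.sum()>5 else 0,np.percentile(X[m],98).round(4) if m.sum()>5 else 0)
m=(abs(X-xb)<.02)&(Y>.005+t[1])&(Y<.03+t[1])&(abs(z-p[2]-.008)<.01); print("top z",np.median(z[m]).round(4),"x",np.percentile(X[m],[2,98]).mean().round(4)-t[0].round(4))
E
python3 chk.py
```

```text
t 10.425 tcp rack [-0.0257 -0.0009] 0.1554 F [ 0.4 -0.6 -3.6] yaw 2.07
upright 744 0.0185 [0.107  0.1423]
plate 309 [-0.0103 -0.0088] [0.1073 0.1079] top z 0.2156
tab 209 [0.1205 0.1213 0.1283] 0.0035
top z 0.1633 x -0.0007999999999999986
```

Emit:
{"api": "step_arm", "payload": {"translation": [[0,0.005,0],[0,0.005,0],[0,0.003,0],[0,0.0025,0],[0,0.0015,0]], "delta_rot": [[0,0,0],[0,0,0],[0,0,0],[0,0,0],[0,0,0]]}}

```text
t: 11.1
eef_pos: [0.4562, -0.2063, 0.1554]
orientation: [[-0.036, 0.999, -0.0], [0.999, 0.036, 0.0], [0.0, -0.0, -1.0]]
wrist_force: [-0.2, 0.0, -3.7]
width: 0.0256
grip_force: 55.0
```

```bash
python3 chk.py
```

```text
t 11.1 tcp rack [-0.0085 -0.0009] 0.1554 F [-0.2  0.  -3.7] yaw 2.06
upright 362 0.0186 [0.1068 0.1315]
plate 314 [0.0069 0.0084] [0.1074 0.1079] top z 0.2155
tab 397 [0.1104 0.1208 0.1311] 0.0213
top z 0.1633 x -0.0007999999999999986
```

Emit:
{"api": "step_arm", "payload": {"translation": [[0,0.003,0],[0,0.0025,0],[0,0.0015,0],[0,0.001,0],[0,0.0005,0]], "delta_rot": [[0,0,0],[0,0,0],[0,0,0],[0,0,0],[0,0,0]]}}

```text
t: 11.78
eef_pos: [0.4646, -0.206, 0.1554]
orientation: [[-0.036, 0.999, -0.0], [0.999, 0.036, 0.0], [0.0, -0.0, -1.0]]
wrist_force: [0.3, -0.2, -4.0]
width: 0.0257
grip_force: 55.0
```

```bash
python3 chk.py
```

```text
t 11.775 tcp rack [-0.0001 -0.0009] 0.1554 F [ 0.3 -0.2 -4. ] yaw 2.06
upright 90 0.0192 [0.1067 0.1141]
plate 481 [0.0162 0.0185] [0.107 0.108] top z 0.2166
tab 0 0 0
top z 0.1633 x -0.0007999999999999999
```

Emit:
{"api": "step_arm", "payload": {"translation": [[0,0.0005,0],[0,0.0005,0],[0,0.0003,0],[0,0,0],[0,0,0]], "delta_rot": [[0,0,0],[0,0,0],[0,0,0],[0,0,0],[0,0,0]]}}

```text
t: 12.45
eef_pos: [0.4659, -0.206, 0.1554]
orientation: [[-0.036, 0.999, -0.0], [0.999, 0.036, 0.0], [0.0, -0.0, -1.0]]
wrist_force: [-0.4, -1.3, -4.1]
width: 0.0257
grip_force: 55.0
```

Emit:
{"api": "step_arm", "payload": {"translation": [[0,0.0003,0],[0,0.0003,0],[0,0.0002,0],[0,0,0],[0,0,0]], "delta_rot": [[0,0,0],[0,0,0],[0,0,0],[0,0,0],[0,0,0]]}}

```text
t: 13.08
eef_pos: [0.4661, -0.206, 0.1553]
orientation: [[-0.036, 0.999, -0.001], [0.999, 0.036, 0.0], [0.0, -0.001, -1.0]]
wrist_force: [-7.3, -0.0, 0.4]
width: 0.0257
grip_force: 55.0
```

Emit:
{"api": "step_arm", "payload": {"translation": [[0,-0.0004,0],[0,0,0.002],[0,0,0.002],[0,0,0.002],[0,0,0.001]], "delta_rot": [[0,0,0],[0,0,0],[0,0,0],[0,0,0],[0,0,0]]}}

```text
t: 13.7
eef_pos: [0.4661, -0.206, 0.1483]
orientation: [[-0.036, 0.999, -0.001], [0.999, 0.036, 0.0], [0.0, -0.001, -1.0]]
wrist_force: [-6.2, 0.2, -0.4]
width: 0.026
grip_force: 55.0
```

Emit:
{"api": "step_arm", "payload": {"translation": [[0,-0.0003,0.001],[0,0,0.001],[0,0,0.001],[0,0,0.001],[0,0,0.001]], "delta_rot": [[0,0,0],[0,0,0],[0,0,0],[0,0,0],[0,0,0]]}}

```text
t: 14.32
eef_pos: [0.4661, -0.2062, 0.144]
orientation: [[-0.036, 0.999, 0.0], [0.999, 0.036, -0.001], [-0.001, -0.0, -1.0]]
wrist_force: [-8.5, 0.2, 11.6]
width: 0.0256
grip_force: 55.0
```

Emit:
{"api": "step_arm", "payload": {"translation": [[0,0,0.001],[0,0,0.001],[0,0,0.0005],[0,0,0.0005],[0,0,0]], "delta_rot": [[0,0,0],[0,0,0],[0,0,0],[0,0,0],[0,0,0]]}}

```text
t: 14.95
eef_pos: [0.4661, -0.2063, 0.1411]
orientation: [[-0.036, 0.999, 0.0], [0.999, 0.036, -0.001], [-0.001, 0.0, -1.0]]
wrist_force: [-9.0, -0.2, 12.6]
width: 0.0253
grip_force: 55.0
```

Emit:
{"api": "step_arm", "payload": {"translation": [[0,-0.0003,0.0008],[0,0,0.0008],[0,0,0.0008],[0,0,0.0006],[0,0,0]], "delta_rot": [[0,0,0],[0,0,0],[0,0,0],[0,0,0],[0,0,0]]}}

```text
t: 15.58
eef_pos: [0.4659, -0.2059, 0.1373]
orientation: [[-0.036, 0.999, 0.0], [0.999, 0.036, 0.0], [0.0, 0.0, -1.0]]
wrist_force: [0.8, -0.0, -4.1]
width: 0.0254
grip_force: 55.0
```

Emit:
{"api": "step_arm", "payload": {"translation": [[0,0,0.0008],[0,0,0.0006],[0,0,0.0006],[0,0,0],[0,0,0]], "delta_rot": [[0,0,0],[0,0,0],[0,0,0],[0,0,0],[0,0,0]]}}

```text
t: 16.2
eef_pos: [0.4656, -0.2059, 0.1353]
orientation: [[-0.036, 0.999, -0.0], [0.999, 0.036, 0.0], [0.0, -0.0, -1.0]]
wrist_force: [0.5, -0.8, -9.8]
width: 0.0259
grip_force: 55.0
```

Emit:
{"api": "step_arm", "payload": {"translation": [[0,0,0.0004],[0,0,0.0004],[0,0,0.0004],[0,0,0],[0,0,0]], "delta_rot": [[0,0,0],[0,0,0],[0,0,0],[0,0,0],[0,0,0]]}}

```text
t: 16.82
eef_pos: [0.4658, -0.2061, 0.1343]
orientation: [[-0.036, 0.999, 0.0], [0.999, 0.036, -0.0], [-0.0, 0.0, -1.0]]
wrist_force: [-0.4, 0.4, -4.2]
width: 0.0255
grip_force: 55.0
```

Emit:
{"api": "step_arm", "payload": {"translation": [[0,0,0.0004],[0,0,0.0004],[0,0,0.0003],[0,0,0],[0,0,0]], "delta_rot": [[0,0,0],[0,0,0],[0,0,0],[0,0,0],[0,0,0]]}}

```text
t: 17.45
eef_pos: [0.4657, -0.206, 0.1331]
orientation: [[-0.036, 0.999, -0.0], [0.999, 0.036, 0.0], [0.0, -0.0, -1.0]]
wrist_force: [0.7, 0.5, -3.6]
width: 0.0253
grip_force: 55.0
```

```bash
python3 chk.py
python3 - <<'E'
from h import *
W,c=wcloud(); col=c["color"]; V=W
save("pics/w4.png",cv2.resize(col,(800,600)))
a=vision.camera("scene"); save("pics/s4.png",cv2.resize(a["color"][110:210,140:300],(800,500),interpolation=cv2.INTER_CUBIC))
E
```

```text
t 17.45 tcp rack [ 0.001  -0.0009] 0.1331 F [ 0.7  0.5 -3.6] yaw 2.07
upright 131 0.0192 [0.1066 0.1109]
plate 509 [0.0175 0.0194] [0.1067 0.1077] top z 0.1951
tab 0 0 0
top z 0.141 x -0.0009
```

View pics/s4.png

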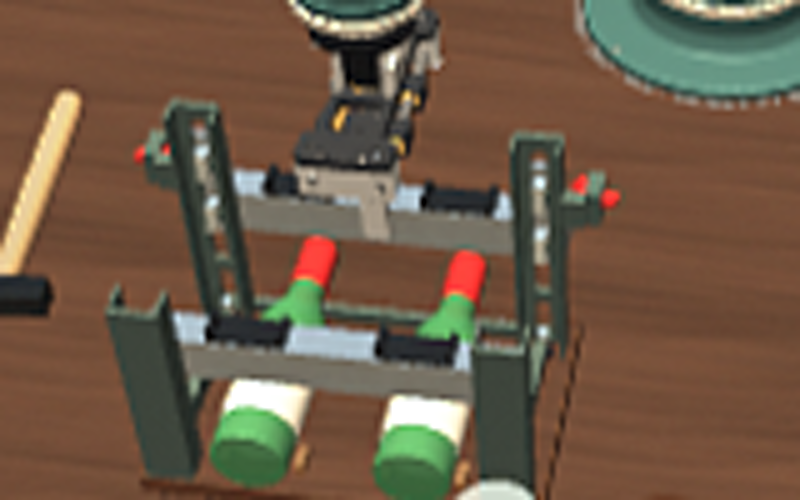

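The crop shows the beam hung between both uprights with its tabs in the slots and the catches at (150,150) and (595,190). My hand still carries the weight, so I'll feel for the stop.

Emit:
{"api": "step_arm", "payload": {"translation": [[0,0,0.0003],[0,0,0.0003],[0,0,0.0002],[0,0,0],[0,0,0]], "delta_rot": [[0,0,0],[0,0,0],[0,0,0],[0,0,0],[0,0,0]]}}

```text
t: 18.23
eef_pos: [0.4657, -0.206, 0.1324]
orientation: [[-0.036, 0.999, -0.0], [0.999, 0.036, 0.0], [0.0, -0.0, -1.0]]
wrist_force: [0.5, 0.3, -5.2]
width: 0.0259
grip_force: 55.0
```

Emit:
{"api": "step_arm", "payload": {"translation": [[0,0,0.0003],[0,0,0.0002],[0,0,0.0],[0,0,0],[0,0,0]], "delta_rot": [[0,0,0],[0,0,0],[0,0,0],[0,0,0],[0,0,0]]}}

```text
t: 18.85
eef_pos: [0.4659, -0.206, 0.1322]
orientation: [[-0.036, 0.999, 0.0], [0.999, 0.036, -0.0], [-0.0, 0.0, -1.0]]
wrist_force: [-3.3, 2.0, 6.1]
width: 0.0259
grip_force: 55.0
```

Emit:
{"api": "step_arm", "payload": {"translation": [[0,0,0.0003],[0,0,0],[0,0,0],[0,0,0],[0,0,0]], "delta_rot": [[0,0,0],[0,0,0],[0,0,0],[0,0,0],[0,0,0]]}}

```text
t: 19.48
eef_pos: [0.4658, -0.2061, 0.1322]
orientation: [[-0.036, 0.999, 0.0], [0.999, 0.036, -0.0], [-0.0, 0.0, -1.0]]
wrist_force: [-5.5, 1.9, 12.6]
width: 0.0257
grip_force: 55.0
```

Emit:
{"api": "step_arm", "payload": {"translation": [[0,0,-0.0004],[0,0,-0.0003],[0,0,0],[0,0,0],[0,0,0]], "delta_rot": [[0,0,0],[0,0,0],[0,0,0],[0,0,0],[0,0,0]]}}

```text
t: 20.1
eef_pos: [0.4658, -0.206, 0.1323]
orientation: [[-0.036, 0.999, 0.0], [0.999, 0.036, 0.0], [0.0, 0.0, -1.0]]
wrist_force: [-0.4, 0.2, 1.1]
width: 0.0253
grip_force: 55.0
```

Emit:
{"api": "step_arm", "payload": {"translation": [[0,0,0],[0,0,0],[0,0,0],[0,0,0],[0,0,0]], "delta_rot": [[0,0,0],[0,0,0],[0,0,0],[0,0,0],[0,0,0]], "jaw": 0.7}}

```text
t: 20.72
eef_pos: [0.4657, -0.206, 0.1322]
orientation: [[-0.036, 0.999, -0.0], [0.999, 0.036, 0.0], [0.0, 0.0, -1.0]]
wrist_force: [0.8, -0.3, -0.4]
width: 0.0656
grip_force: 0.0
```

Emit:
{"api": "step_arm", "payload": {"translation": [[0,0,0],[0,0,-0.02],[0,0,-0.03],[0,0,-0.04],[0,0,-0.04]], "delta_rot": [[0,0,0],[0,0,0],[0,0,0],[0,0,0],[0,0,0]]}}

```text
t: 21.35
eef_pos: [0.4655, -0.2059, 0.2635]
orientation: [[-0.036, 0.999, -0.0], [0.999, 0.036, 0.0], [0.0, -0.0, -1.0]]
wrist_force: [0.7, -0.3, 0.0]
width: 0.0661
grip_force: 0.0
```

Emit:
{"api": "step_arm", "payload": {"translation": [[0,-0.03,-0.05],[0,-0.03,-0.05],[0,-0.03,-0.04],[0,0,0],[0,0,0]], "delta_rot": [[0,0,0],[0,0,0],[0,0,0],[0,0,0],[0,0,0]]}}

```text
t: 21.98
eef_pos: [0.3758, -0.2092, 0.4018]
orientation: [[-0.036, 0.999, -0.0], [0.999, 0.036, -0.0], [0.0, -0.0, -1.0]]
wrist_force: [-0.4, 0.0, 0.6]
width: 0.0656
grip_force: 0.0
```

Run:
```python
from h import *
s=r.read_state(); print(s['t'],s['eef_pos'],np.abs(s['joint_velocities']).max())
W0=np.load("w1.npz"); W,c=wcloud(); a=np.radians(2.1); B=np.array([[np.cos(a),-np.sin(a)],[np.sin(a),np.cos(a)]])
for nm,Wi,col in (("before",W0["W"],W0["col"]),("after",W,c["color"])):
    V=Wi.reshape(-1,3); L=(V[:,:2]-[.4647,-.2051])@B; z=V[:,2]; q=col.reshape(-1,3).astype(int)
    red=(q[:,0]>130)&(q[:,1]<80)&(q[:,2]<80)&(z>.14)&(z<.23)
    for sg in (1,-1):
        m=red&(L[:,1]*sg>.12)&(L[:,1]*sg<.2)
        if m.sum()>3: print(nm,sg,m.sum(),np.percentile(L[m,1]*sg,[3,50,97]).round(4),np.percentile(L[m,0],[3,97]).round(4),np.percentile(z[m],[3,97]).round(4))
    if nm=="after":
        for sg in (1,-1):
            m=(abs(L[:,0])<.01)&(L[:,1]*sg>.095)&(L[:,1]*sg<.135)&(abs(z-.14)<.02); print("top z",sg,m.sum(),np.median(z[m]).round(4) if m.any() else 0)
        for y0 in (-.08,-.02,.02,.08):
            m=(abs(L[:,0])<.022)&(abs(L[:,1]-y0)<.01)&(abs(z-.142)<.015); print(y0,np.percentile(L[m,0],[2,98]).mean().round(4),np.median(z[m]).round(4))
col=c["color"]; save("pics/w5.png",cv2.resize(col,(800,600)))
```

```text
21.975 [ 0.37583517 -0.20915747  0.40176682] 0.024546515500348053
before 1 129 [0.1458 0.1512 0.1786] [0.0042 0.0215] [0.1695 0.1834]
before -1 104 [0.1449 0.1495 0.1545] [0.0044 0.0205] [0.1698 0.1833]
after 1 142 [0.1466 0.1517 0.1785] [0.0044 0.0208] [0.1714 0.1834]
top z 1 369 0.1401
top z -1 38 0.1401
-0.08 -0.0131 0.1355
-0.02 -0.0006 0.1402
0.02 -0.0004 0.14
0.08 -0.0005 0.1443
```

View pics/w5.png

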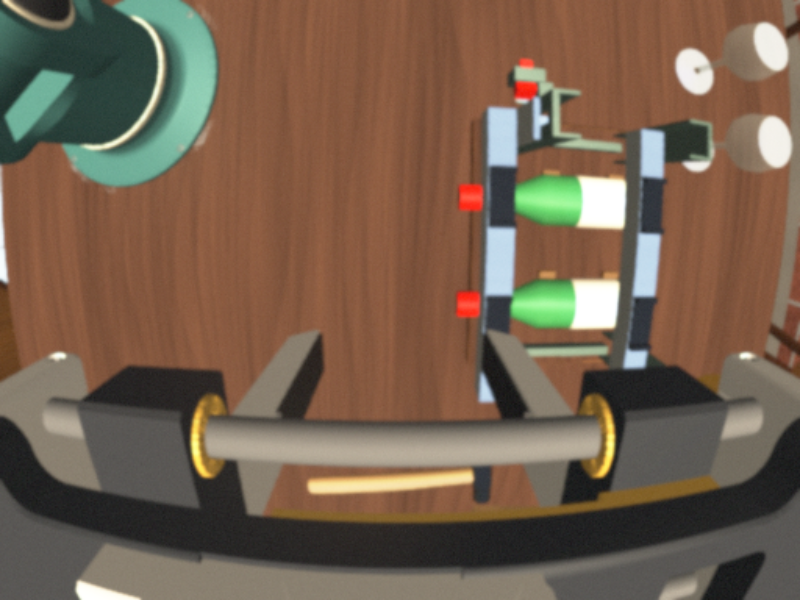

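The beam spans (500,110)–(487,400), level at both ends with top z 0.140, and the left catch at (527,88) is back where it started. The right catch is hidden, so I'll move to look at it.

Emit:
{"api": "step_arm", "payload": {"translation": [[-0.04,0,0],[-0.04,0,0],[-0.04,0,0],[-0.03,0,0],[0,0,0]], "delta_rot": [[0,0,0],[0,0,0],[0,0,0],[0,0,0],[0,0,0]]}}

```text
t: 22.65
eef_pos: [0.3811, -0.3606, 0.4]
orientation: [[-0.034, 0.999, -0.002], [0.999, 0.034, 0.003], [0.003, -0.002, -1.0]]
wrist_force: [0.3, -0.0, -0.8]
width: 0.0661
grip_force: 0.0
```

Run:
```python
from h import *
W,c=wcloud(); a=np.radians(2.1); B=np.array([[np.cos(a),-np.sin(a)],[np.sin(a),np.cos(a)]])
V=W.reshape(-1,3); L=(V[:,:2]-[.4647,-.2051])@B; z=V[:,2]; q=c["color"].reshape(-1,3).astype(int)
red=(q[:,0]>130)&(q[:,1]<80)&(q[:,2]<80)&(z>.14)&(z<.23)
for sg in (1,-1):
    m=red&(L[:,1]*sg>.12)&(L[:,1]*sg<.2)
    if m.sum()>3: print(sg,m.sum(),np.percentile(L[m,1]*sg,[3,50,97]).round(4),np.percentile(L[m,0],[3,97]).round(4),np.percentile(z[m],[3,97]).round(4))
    m=(abs(L[:,0])<.01)&(L[:,1]*sg>.095)&(L[:,1]*sg<.135)&(abs(z-.14)<.02); print("top z",sg,m.sum(),np.median(z[m]).round(4) if m.any() else 0)
```

```text
top z 1 33 0.14
-1 130 [0.1463 0.1507 0.1761] [0.0035 0.0211] [0.1714 0.1827]
top z -1 377 0.1402
```

```bash
python3 -c "
from h import *
print(r.close_job())"
```

```text
the job is handed in; nothing more can be done
None
```

The beam is in the front slots, level with the back beam, and let go. Both red catches measure as snapped out, and I handed the job in at about 23 s; the hand-in returned no verdict.

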